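# Feed the mould plate out to the gauge and hold it

### The job

Slide the aluminium mould plate along the deck of the feed stand, without lifting it off, in between the two guide cheeks and on out over the stand's outer edge until its front edge is level with the tip of the gauge's pointer. Out there the plate is front-heavy and would tip off, so finish while still holding it by the robot's fingers, flat on the deck and still, with the front edge at the pointer. Do not let the plate tip or touch the gauge, and leave the other things on the table as they are.

Things in the scene. Friction and masses are not known exactly. Their poses are not given: they have to be found in the camera images.
- plate: mould plate: loose flat aluminium plate 240 (x) x 90 (y) x 8 mm, about 0.55 kg, lying on the stand's deck behind the guide, up to 30 mm off its middle line and turned up to 0.2 rad. Origin: middle of its underside; +x points to its front end, which goes out first. Centre of mass about 14 mm ahead of the origin. A steel insert 60 x 60 x 14 mm is fixed on top, 70 mm ahead of the origin
- plate_nose (a point): middle of the plate's front edge, at its underside (120 mm ahead of the plate's origin)
- plate_grip (a point): middle of the black grip block fixed on the plate's rear, 95 mm behind the plate's origin and 29 mm above its underside. The block is 20 mm (plate's x) by 40 mm (y); its top is 21 mm above this point, the plate's top face 21 mm below
- stand: feed stand, fixed: flat dark steel deck 380 (x) x 220 (y) mm, its top 70 mm above the table, on two blue side plates. Origin: at table height below the middle of the deck's outer edge; +x points outward, the way the plate is fed; the deck runs from x = -380 mm to 0, its middle line is y = 0. The guide stands on its outer end
- guide (a point): middle of the guide's mouth, on the deck, at the stand's x = -60 mm, y = 0. From here to the outer edge two steel cheeks, 14 mm high and 12 mm thick, stand either side, their inner faces 94 mm apart (plate 90 mm), open above; behind this point they flare outward over 33 mm as a lead-in, to about 61 mm either side
- gauge: gauge, fixed on the table beyond the stand's outer edge, at the -y side of the plate's path: square dark base, steel post and a thin level arm ending in a point across the path. Origin: on the table below the tip; axes parallel to the stand's. Base (50 mm square) and post stand 60 mm from the tip towards -y; 90 mm high
- gauge_tip (a point): point of the gauge's pointer, 79 mm above the table, 10 mm beside the edge of the plate as it passes. The plate's front edge must end level with it, measured along the stand's x. It lies 135 to 160 mm beyond the stand's outer edge
- scrap_tray: not part of the job: grey open plastic tray 120 x 100 x 28 mm, on the table below the place where the plate will overhang; origin under its centre
- ferrule: not part of the job: small stepped brass ferrule, 24 mm diameter, 36 mm high, standing on the stand's deck outside one guide cheek; origin at its underside
- scraper: not part of the job: screwdriver-shaped hand tool lying on the table; its origin is on its underside, near the middle
- jar: not part of the job: jar with a blue cap and a pale label, 64 mm diameter, 110 mm high, standing on the table; origin at its underside
- spray_can: not part of the job: plain aluminium can, 60 mm diameter, 160 mm high, standing on the table; origin at its underside
- wrench: not part of the job: steel wrench lying on the table; its origin is on its underside, near the middle
- mug: not part of the job: white mug, 80 mm diameter, 90 mm high, standing on the table; origin at its underside
There are look-alikes about, which are no part of the job. What is shaped like the gauge but green is not meant. Several things have the shape of the scrap_tray; the one meant has the colours described above.

How it is judged:
By the outcome, as a careful person would: the job done as asked, in the order asked, and still so for the second after the job is handed in, while the arm keeps its last pose, push and grip.
It also fails if it takes over 43 s, if anything falls off the work surface, if the arm or the gripper's body presses on something with over 40 N, if the wrist force passes 120 N, or if a joint passes its speed limit or range.

### The arm

A 6-joint arm with a two-finger parallel gripper is mounted at the origin on the work surface. World frame = base frame: x ahead of the robot, y to its left, z up, the work surface at z = 0. Lengths are in m, angles in rad, forces in N, time in s.
With the tool pointing down it reaches from about 0.15 to 0.775 m from the base axis. Payload 6.1 kg.
Tool frame: the origin (TCP) lies midway between the tips of the shut fingers; the grasp point (between the pads) lies bot.grip_point_offset behind it (bot.grip_point_offset is the distance from the TCP to the grasp point, in m); x points along the fingers, z is the direction in which the jaws open and shut, and the axes are right-handed (so a half turn about x gives the same grasp; the last joint's range is limited). The gripper opens to 85 mm and grips with 20 to 120 N. Pads are 22 mm wide; open, the fingers measure 114 mm over their backs; the gripper's body (76 mm by 85 mm) begins 54 mm behind the grasp point. The pads swing forward as they close: fully open they stand 13 mm farther back than shut.
Start: joints at [1.301, 0.126, -0.04, 1.405, 0, 1.571], TCP at [0.14, 0.506, 0.231] pointing down, gripper open.
Joint ranges: [-2.72, 2.72], [-0.95, 1.95], [-1.27, 1.35], [-1.78, 2.02], [-1.46, 1.47], [-3.14, 3.14]. Speed limits (rad/s): [2.39, 2.39, 3.01, 3.14, 3.14, 3.14].

### API

Orientations are given as a 3x3 rotation matrix whose columns are the frame's x, y, z axes.
In Python, from bench import status, optics, workorder, bot gives the robot as it stands.
- The arm moves only by the shell command python3 -m handwheel 'ROWS' [OPENING] [FORCE]. ROWS is a JSON object of lists of equal length, an entry for each row: "offset": the shift along the world's x, y, z in cm, a list of three; "spin": the turn about the world's z in rad. A call has 1 to 10 rows; each row shifts and turns the pose as measured when the row begins; what a row does not reach is not made up. A row lasts 1/12 s, in which the tool goes at most 41.7 mm and 7.16 degrees, less where a joint would pass 70% of its speed; a pose out of reach is approached as far as the arm can. A call with a gripper value outside its range is refused whole. OPENING is the finger opening in cm, from 0 to 8.54, set as the call begins (- or left out, the last holds). The fingers move at their own pace and stop on an object; FORCE is the grip in N (left out, the last holds). Time passes only in rows, so rows that do not move let the fingers close. It gives the time, the measured TCP pose, the force and the opening at its end, in the units of the state.
- status.sense(): the state, without advancing time (a new reading comes with each control period).
- optics.snapshot(name): name is "scene" or "top"; returns a dict with "color" (420x560x3 uint8, blue, green, red), "range_z" (420x560 float32, m along the optical axis (not along the pixel's ray), 0 where there is no reading), "fov_y" (degrees; the focal length in pixels is half the picture's height over the tangent of half this angle, whatever the lens; pixels are square), "cx", "cy" (the principal point, pixels), "world_from_camera" (4x4, takes a point from camera to world coordinates). Camera axes: x right, y down, z forward; pixel columns grow to the right and rows downward; lengths in m; the calibration is good to about 2 mm. A picture is of the moment at which its call begins.
- workorder.sign_off(): hands the job in, once; it reports no verdict.
The state is a dict: "t": time; "joint_pos": joint angles; "joint_vel": joint speeds; "joint_efforts": joint torques, N m; "tool_pos": TCP position; "orientation": TCP orientation; "ft_force": force on the tool from outside, world axes, zero at the start; "torque": the same for the moment, N m; "gripper_width": finger opening in m.
Only numpy, scipy, OpenCV 4.12 (cv2) and the standard library are available. Lean on these libraries where they do the work, as an engineer would, in place of code of your own. Each camera call takes 0.05 s, during which the arm holds its last target.

## Working session

There is one attempt and no reset: what is moved stays moved. The work goes in short steps, Python scripts to look and compute and a shell command to move; the robot and the scene stay as the last step left them, time stands still between calls to the robot, and variables do not carry over. Pictures are saved under pics/ and viewed, and the job is handed in when it is done.

```bash
ls; mkdir -p pics
python3 - <<'E'
from bench import status, optics, bot
import cv2, numpy as np, pickle
print(status.sense()); print(bot.grip_point_offset)
for n in ("top","scene"):
    s=optics.snapshot(n); cv2.imwrite(f"pics/{n}0.png",s["color"]); pickle.dump(s,open(f"{n}0.pkl","wb"))
    print(n,s["fov_y"],s["cx"],s["cy"],s["world_from_camera"].round(4).tolist())
E
```

```text
pics
{'t': 0.0, 'joint_pos': array([ 1.30099839e+00,  1.26401059e-01, -4.06007801e-02,  1.40538653e+00,
        3.45419529e-05,  1.57081651e+00]), 'joint_vel': array([-4.97164823e-04, -7.72458431e-04, -1.88186549e-03,  5.01776456e-04,
       -1.09050236e-03,  6.00800859e-05]), 'joint_efforts': array([ 4.28251460e-04, -4.35910499e+01,  3.52925098e+01,  1.71877648e-02,
        1.29096793e-04,  1.57333807e-05]), 'tool_pos': array([0.13981606, 0.50562791, 0.23052072]), 'orientation': array([[-4.57630468e-04, -9.63819376e-01,  2.66555812e-01],
       [-1.52524452e-03,  2.66556203e-01,  9.63818170e-01],
       [-9.99998732e-01,  3.45097690e-05, -1.59204446e-03]]), 'ft_force': array([-0.13410052, -0.04765641,  0.43574338]), 'torque': array([0.03084825, 0.00444774, 0.00654566]), 'gripper_width': 0.08524282750262806}
0.0187
top 50.82755684174578 275.0347234718172 205.17233771003626 [[0.0073, -0.9945, 0.1047, 0.3706], [-0.9999, -0.0057, 0.0162, -0.0303], [-0.0155, -0.1048, -0.9944, 1.4015], [0.0, 0.0, 0.0, 1.0]]
scene 47.54447724560541 279.5274907235108 215.40493507000446 [[0.6618, 0.5468, -0.5129, 1.122], [0.7496, -0.4925, 0.4421, -0.5855], [-0.0109, -0.677, -0.7359, 1.0123], [0.0, 0.0, 0.0, 1.0]]
```

View pics/top0.png

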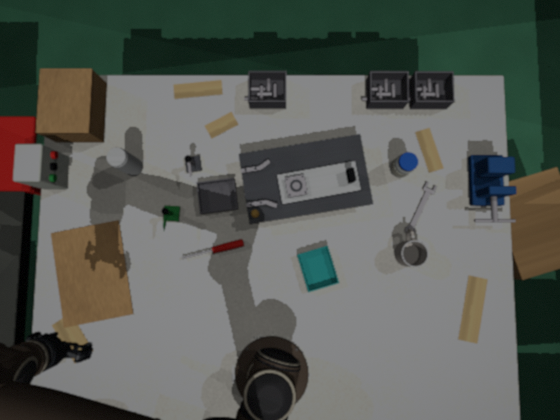

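View pics/scene0.png

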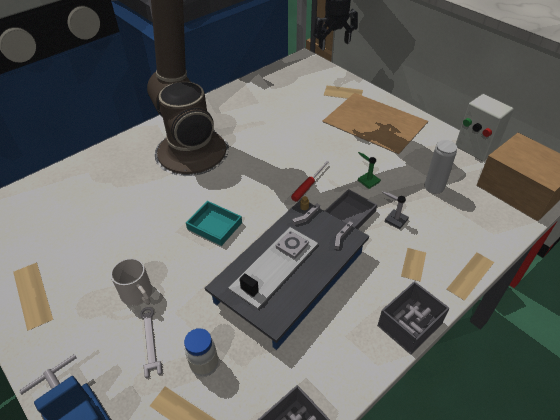

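The top view shows the stand at about (305,178), feeding to image left (+y world). The plate is at (318,183) with its grip block at (350,175).
- **Gauge:** the candidates are the grey one at (193,163) and the green one at (172,213). The grey one fits: it is not green and sits on the stand's -y side.
- **Scrap tray:** the candidates are the empty grey tray at (217,195), the teal one at (318,268) and filled dark bins at (267,90), (388,90) and (433,90). The grey one under the overhang fits.

I'll confirm these in an enlarged crop.

Run:
```python
import cv2, numpy as np, pickle
s=pickle.load(open("top0.pkl","rb")); c=s["color"][125:235,150:385]
c=cv2.convertScaleAbs(c,alpha=1.8)
cv2.imwrite("pics/top_crop0.png",cv2.resize(c,None,fx=3.4,fy=3.4,interpolation=cv2.INTER_CUBIC))
s=pickle.load(open("scene0.pkl","rb")); c=s["color"][140:350,190:430]
c=cv2.convertScaleAbs(c,alpha=1.5)
cv2.imwrite("pics/scene_crop0.png",cv2.resize(c,None,fx=2.8,fy=2.8,interpolation=cv2.INTER_CUBIC))
```

```text
(no output)
```

View pics/top_crop0.png

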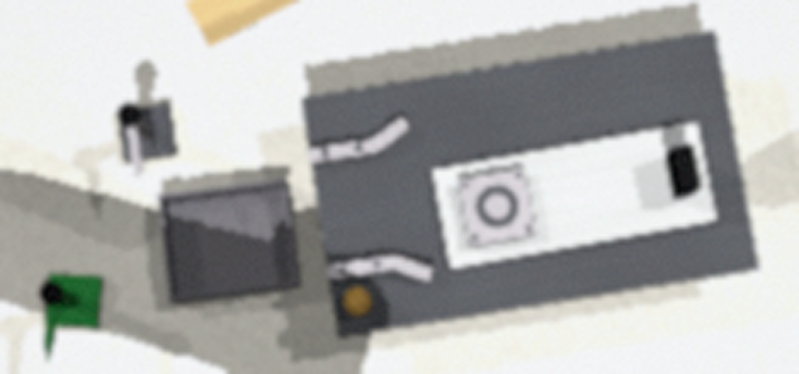

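View pics/scene_crop0.png

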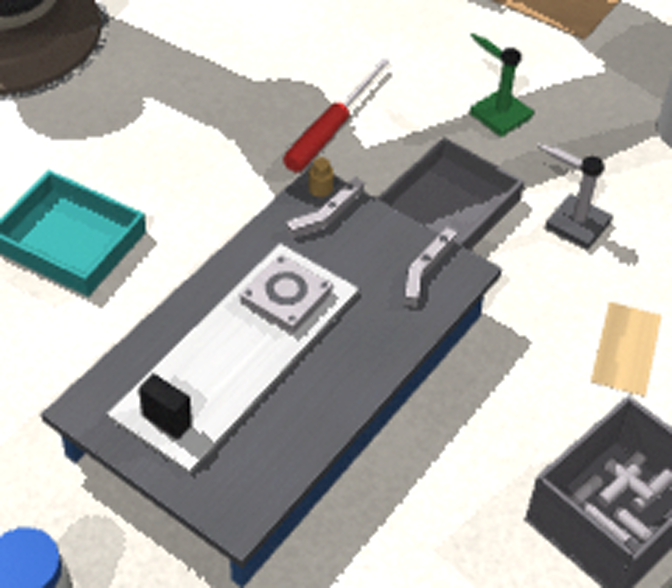

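The crop confirms the grey gauge at (193,163), with its steel arm pointing toward the path, and the empty grey tray. Next I measure the poses.

```bash
cat > H.py <<'E'
import numpy as np, cv2, pickle
def foc(s): return s["color"].shape[0]/2/np.tan(np.radians(s["fov_y"])/2)
def ray(s,uv):
    f=foc(s); uv=np.atleast_2d(uv).astype(float); T=s["world_from_camera"]
    d=np.c_[(uv[:,0]-s["cx"])/f,(uv[:,1]-s["cy"])/f,np.ones(len(uv))]@T[:3,:3].T
    return T[:3,3],d
def onplane(s,uv,z):
    o,d=ray(s,uv); return o+d*((z-o[2])/d[:,2])[:,None]
def cloud(s):
    h,w=s["range_z"].shape; v,u=np.mgrid[:h,:w]
    o,d=ray(s,np.c_[u.ravel(),v.ravel()])
    return (o+d*s["range_z"].ravel()[:,None]).reshape(h,w,3)
def big(m):
    n,l,st,_=cv2.connectedComponentsWithStats(m.astype(np.uint8))
    return l==1+np.argmax(st[1:,4])
def rect(m,s,z):
    c=max(cv2.findContours(m.astype(np.uint8),cv2.RETR_EXTERNAL,cv2.CHAIN_APPROX_NONE)[0],key=cv2.contourArea)[:,0]
    p=onplane(s,c,z)[:,:2]; r=cv2.minAreaRect((p*1000).astype(np.float32))
    return r,cv2.boxPoints(r)
E
python3 - <<'E'
from H import *
for n in("top","scene"):
    s=pickle.load(open(n+"0.pkl","rb")); P=cloud(s); z=P[...,2]; g=s["color"].astype(int); hs=cv2.cvtColor(s["color"],cv2.COLOR_BGR2HSV)
    roi=(P[...,0]>.2)&(P[...,0]<.62)&(P[...,1]>-.4)&(P[...,1]<.12)
    deck=big(roi&(z>.06)&(z<.10)); print(n,"deckz",np.median(z[deck&(g.max(2)<80)]))
    print(" deck",rect(deck,s,.07))
    pl=roi&deck&(g.min(2)>100); pl=big(pl); 
    print(" plate",pl.sum(),rect(pl,s,.078))
    blk=big(deck_blk:=(roi&(z>.095)&(z<.14)&(g.max(2)<60))); yy,xx=np.nonzero(blk); print(" block px",xx.mean(),yy.mean(),blk.sum(),np.median(P[blk],0),rect(blk,s,.12))
E
```

```text
top deckz 0.07096713561324508
 deck (((568.06494140625, -104.26654052734375), (171.35423278808594, 380.8106689453125), 9.466129302978516), array([[ 452.23956,   69.4552 ],
       [ 514.86945, -306.16998],
       [ 683.8903 , -277.98828],
       [ 621.26044,   97.6369 ]], dtype=float32))
 plate 1777 (((581.0841674804688, -139.285400390625), (89.23260498046875, 240.10549926757812), 10.690138816833496), array([[ 514.9727  ,  -29.592413],
       [ 559.51166 , -265.53082 ],
       [ 647.1956  , -248.9784  ],
       [ 602.6567  ,  -13.039978]], dtype=float32))
 block px 350.54545454545456 174.7979797979798 99 [ 0.59695397 -0.23031852  0.1196937 ] (((595.9530639648438, -229.864013671875), (41.79912567138672, 21.269039154052734), 10.520652770996094), array([[ 573.4631 , -223.22432],
       [ 577.3466 , -244.13582],
       [ 618.44305, -236.50371],
       [ 614.5595 , -215.59221]], dtype=float32))
scene deckz 0.06974540335706325
 deck (((566.6793823242188, -101.58314514160156), (161.35787963867188, 394.08056640625), 9.545889854431152), array([[ 454.44092,   79.34914],
       [ 519.7943 , -309.27463],
       [ 678.91785, -282.51544],
       [ 613.56445,  106.10834]], dtype=float32))
 plate 1929 (((583.0467529296875, -140.061767578125), (89.14462280273438, 239.89996337890625), 10.406576156616211), array([[ 517.54083 ,  -30.136065],
       [ 560.87445 , -266.08984 ],
       [ 648.5527  , -249.98747 ],
       [ 605.21906 ,  -14.033691]], dtype=float32))
 block px 248.005 282.43 200 [ 0.60349795 -0.2380605   0.11816542] (((608.2488403320312, -239.16070556640625), (48.10874557495117, 32.19843292236328), 10.236281394958496), array([[ 581.7164 , -227.59239],
       [ 587.4383 , -259.27832],
       [ 634.7813 , -250.72902],
       [ 629.0594 , -219.04309]], dtype=float32))
```

Run:
```python
from H import *
for n in("top","scene"):
    s=pickle.load(open(n+"0.pkl","rb")); P=cloud(s); z=P[...,2]; g=s["color"].astype(int)
    roi=(P[...,0]>.4)&(P[...,0]<.75)&(P[...,1]>-.36)&(P[...,1]<.12)
    deck=roi&(z>.055)&(z<.11)
    deck=big(deck&(z>.06))
    if n=="scene":
        v,u=np.nonzero(deck); 
    r=rect(deck,s,.07);print(n,r)
    # fit outline lines: hull approx
    b=r[1]
    # gauge region
    G=(P[...,0]>.45)&(P[...,0]<.75)&(P[...,1]>.12)&(P[...,1]<.28)&(z>.06)&(z<.12)
    nn,l,st,ce=cv2.connectedComponentsWithStats(G.astype(np.uint8))
    for i in range(1,nn):
        if st[i,4]>3: print(" blob",st[i],ce[i].round(1),np.median(P[l==i],0).round(3),np.median(g[l==i],0))
    # cheeks
    if 1:
        ck=roi&(z>.074)&(P[...,1]>-.02)&(g.min(2)>100)
        nn,l,st,ce=cv2.connectedComponentsWithStats(ck.astype(np.uint8))
        for i in range(1,nn):
            if st[i,4]>8: print(" ck",st[i],ce[i].round(1),np.median(P[l==i],0).round(3))
for n,a in(("top",(165,140,60,80,10)),("scene",(350,140,75,95,8))):
    s=pickle.load(open(n+"0.pkl","rb")); x,y,w,h,k=a
    cv2.imwrite(f"pics/g_{n}.png",cv2.resize(cv2.convertScaleAbs(s["color"][y:y+h,x:x+w],alpha=1.7),None,fx=7,fy=7,interpolation=cv2.INTER_NEAREST))
```

```text
top (((592.573486328125, -100.17918395996094), (220.59474182128906, 380.5640563964844), 9.60132122039795), array([[ 452.0837  ,   69.04075 ],
       [ 515.5586  , -306.19244 ],
       [ 733.06323 , -269.3991  ],
       [ 669.5884  ,  105.834076]], dtype=float32))
 blob [185 156   7  23  83] [188.9 163.9] [0.639 0.253 0.086] [71. 69. 71.]
 ck [257 161  12   9  40] [262.6 165.1] [0.631 0.03  0.084]
 ck [247 167   7   4  22] [250.1 168.9] [0.619 0.068 0.085]
 ck [241 169   3   4  10] [241.9 170.2] [0.616 0.092 0.083]
 ck [262 201  14   6  45] [268.6 203. ] [0.515 0.009 0.086]
 ck [252 202   8   3  21] [256. 203.] [0.515 0.048 0.085]
scene (((596.7200927734375, -95.08982849121094), (223.3843994140625, 396.5204772949219), 9.677888870239258), array([[ 453.2881  ,   81.5724  ],
       [ 519.9468  , -309.30496 ],
       [ 740.1521  , -271.75208 ],
       [ 673.4934  ,  119.125305]], dtype=float32))
 blob [382 191  24  16 120] [396.3 198.4] [0.647 0.251 0.083] [67.5 66.  68. ]
 ck [293 207  24  15  80] [304.1 215. ] [0.517 0.02  0.083]
 ck [335 221  18  25 106] [341.3 233.7] [0.625 0.043 0.083]
 ck [308 237  10   8  13] [313.  240.5] [ 0.594 -0.018  0.076]
```

View pics/g_top.png

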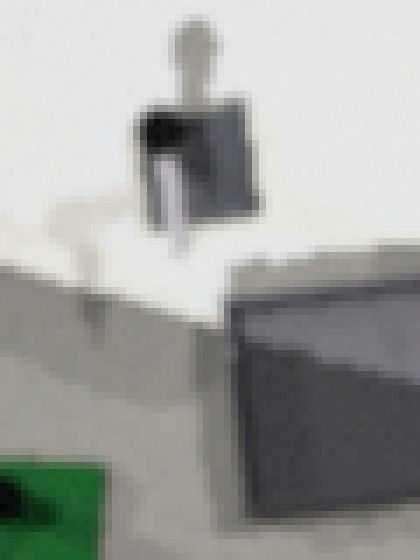

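View pics/g_scene.png

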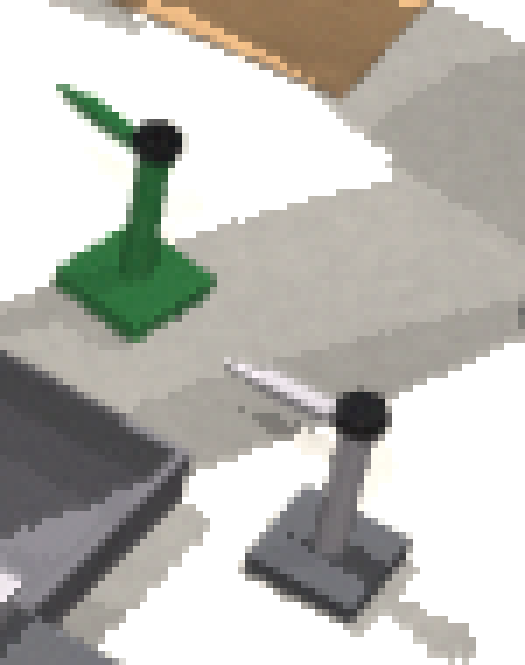

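```bash
cat >> H.py <<'E'
A=np.radians(9.6); EX=np.array([-np.sin(A),np.cos(A)]); EY=np.array([-EX[1],EX[0]]); O=np.array([560.8,87.4])
def st(p): p=np.atleast_2d(p)[:,:2]-O; return np.c_[p@EX,p@EY]
E
python3 - <<'E'
from H import *
t=pickle.load(open("top0.pkl","rb"));s=pickle.load(open("scene0.pkl","rb"))
a,b=(190.6,177),(381.8,191)
print("top tip",st(onplane(t,a,.079)*1000),"scene",st(onplane(s,b,.079)*1000))
o1,d1=ray(t,a);o2,d2=ray(s,b)
M=np.c_[d1[0],-d2[0]];k=np.linalg.lstsq(M,o2-o1,rcond=None)[0]
p,q=o1+k[0]*d1[0],o2+k[1]*d2[0];print(p,q,st((p+q)/2*1000))
# arm axis in scene/top by bright pixels at height
for n,S in(("top",t),("scene",s)):
    P=cloud(S);g=S["color"].astype(int);m=(P[...,2]>.065)&(P[...,2]<.1)&(P[...,1]>.12)&(P[...,1]<.3)&(P[...,0]>.45)&(P[...,0]<.75)&(g.min(2)>75)
    v,u=np.nonzero(m); w=st(onplane(S,np.c_[u,v],.079)*1000); o=np.argsort(-w[:,1]); print(n,np.c_[u,v,w][o][:14].round(1).tolist(), w[:,0].mean())
    for nm,px in (("plate",None),):
        pl=big((P[...,0]>.4)&(P[...,0]<.75)&(P[...,1]>-.36)&(P[...,1]<.05)&(P[...,2]>.06)&(P[...,2]<.13)&(g.min(2)>100)); print(st(rect(pl,S,.078)[1]).round(1).tolist())
    # cheek pts
    ck=(P[...,0]>.4)&(P[...,0]<.75)&(P[...,2]>.074)&(P[...,1]>-.02)&(P[...,1]<.12)&(g.min(2)>100)
    v,u=np.nonzero(ck); w=st(onplane(S,np.c_[u,v],.084)*1000); w=w[(w[:,0]>-60)]; 
    for sg in(-1,1):
        y=w[w[:,1]*sg>0][:,1]; print(n,"cheek",sg,np.percentile(y,[5,50,95]))
E
```

```text
top tip [[153.10624479 -60.0345289 ]] scene [[152.72841012 -58.28354564]]
[0.59426062 0.24812525 0.08018043] [0.59323571 0.24701875 0.0797737 ] [[152.4342314  -59.19844024]]
top [[191.0, 178.0, 152.3, -56.8], [191.0, 177.0, 151.9, -59.8], [191.0, 176.0, 151.5, -62.9], [191.0, 175.0, 151.0, -65.9], [190.0, 175.0, 154.1, -66.4], [191.0, 174.0, 150.6, -69.0], [190.0, 174.0, 153.6, -69.5], [191.0, 173.0, 150.2, -72.0], [190.0, 173.0, 153.2, -72.5], [189.0, 173.0, 156.2, -73.0], [191.0, 172.0, 149.8, -75.1], [190.0, 172.0, 152.8, -75.6], [189.0, 172.0, 155.8, -76.1], [191.0, 171.0, 149.3, -78.1]] 152.62240259742472
[[-107.7, 64.7], [-347.9, 60.1], [-346.2, -29.1], [-106.0, -24.6]]
top cheek -1 [-58.57154897 -54.27002555 -49.65852639]
top cheek 1 [47.91344884 51.5440458  55.25025656]
scene [[382.0, 191.0, 153.1, -58.7], [383.0, 192.0, 151.4, -62.9], [384.0, 192.0, 153.1, -65.1], [384.0, 193.0, 149.6, -67.1], [385.0, 192.0, 154.8, -67.3], [385.0, 193.0, 151.4, -69.3], [386.0, 193.0, 153.1, -71.5], [386.0, 194.0, 149.6, -73.5], [387.0, 193.0, 154.8, -73.6], [386.0, 195.0, 146.2, -75.5], [387.0, 194.0, 151.4, -75.6], [388.0, 193.0, 156.5, -75.8], [388.0, 194.0, 153.1, -77.8], [389.0, 193.0, 158.2, -78.0]] 153.30547570365576
[[-108.7, 62.3], [-348.6, 58.9], [-347.3, -30.7], [-107.4, -27.3]]
scene cheek -1 [-60.8992345  -56.17590081 -50.90913021]
scene cheek 1 [45.76108084 49.83672155 54.45609417]
```

```bash
python3 -m handwheel '{"offset":[[1.9,-3.05,0],[1.9,-3.05,0],[1.9,-3.05,0],[1.9,-3.05,0],[1.9,-3.05,0],[1.9,-3.05,0],[1.9,-3.05,0],[1.9,-3.05,0],[1.9,-3.05,0],[1.9,-3.05,0]],"spin":[0.05,0.05,0.05,0.05,0.05,0.05,0.05,0.05,0.05,0]}' 8.5 40; python3 -c "
from bench import status;print(status.sense()['joint_pos'])"
```

```text
t: 0.93
tool_pos: [0.3299, 0.1907, 0.2248]
orientation: [[-0.002, -0.976, -0.216], [-0.008, -0.216, 0.976], [-1.0, 0.004, -0.008]]
ft_force: [1.5, 0.4, -0.4]
gripper_width: 0.085
[ 0.52886295 -0.14103468 -0.31826867  1.39958829 -0.00598284  0.31076042]
```

```bash
python3 -m handwheel '{"offset":[[2.2,-3.4,0],[2.2,-3.4,0],[2.2,-3.4,0],[2.2,-3.4,0],[2.2,-3.4,0],[2.2,-3.4,0],[2.2,-3.4,0],[2.2,-3.4,0],[2.2,-3.4,0],[2.2,-3.4,0]],"spin":[0,0,0,0,0,0,0,0,0,0]}'
python3 -m handwheel '{"offset":[[2.2,-3.4,0],[1.8,-2.5,0],[0,0,0]],"spin":[0,-0.03,0]}'
```

```text
t: 1.77
tool_pos: [0.5498, -0.1637, 0.2229]
orientation: [[-0.003, -0.977, -0.215], [-0.006, -0.215, 0.977], [-1.0, 0.005, -0.005]]
ft_force: [0.0, 1.1, 0.4]
gripper_width: 0.0852
t: 2.02
tool_pos: [0.5924, -0.2314, 0.2185]
orientation: [[-0.007, -0.984, -0.178], [-0.006, -0.178, 0.984], [-1.0, 0.008, -0.005]]
ft_force: [-1.6, 1.2, -0.5]
gripper_width: 0.0851
```

```bash
python3 -m handwheel '{"offset":[[0.3,-0.1,-2.5],[0.3,0,-2.5],[0,0,-2.3],[0,0,-1.5],[0,0,0]],"spin":[0,0,0,0,0]}'
python3 - <<'E'
from bench import optics
import cv2
for n,(x,y,w,h) in(("top",(290,130,110,90)),("scene",(190,190,130,130))):
    s=optics.snapshot(n); cv2.imwrite(f"pics/{n}1.png",cv2.resize(cv2.convertScaleAbs(s["color"][y:y+h,x:x+w],alpha=1.6),None,fx=4.5,fy=4.5,interpolation=cv2.INTER_CUBIC))
E
```

```text
t: 2.43
tool_pos: [0.598, -0.2343, 0.1242]
orientation: [[-0.01, -0.985, -0.175], [-0.004, -0.175, 0.985], [-1.0, 0.011, -0.003]]
ft_force: [-0.3, 0.0, -1.6]
gripper_width: 0.0851
```

View pics/scene1.png

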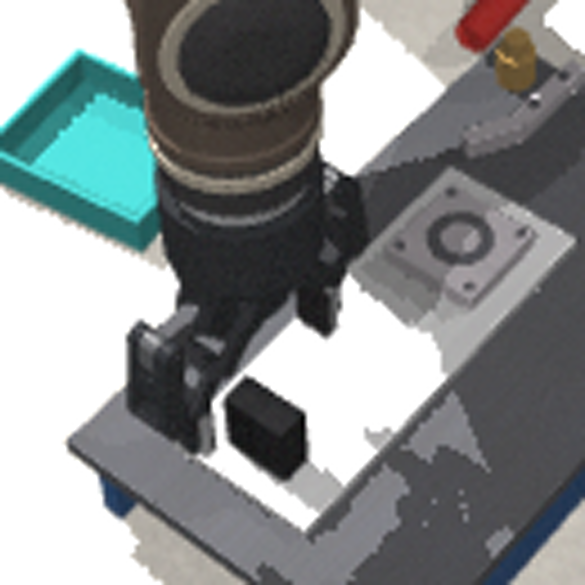

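View pics/top1.png

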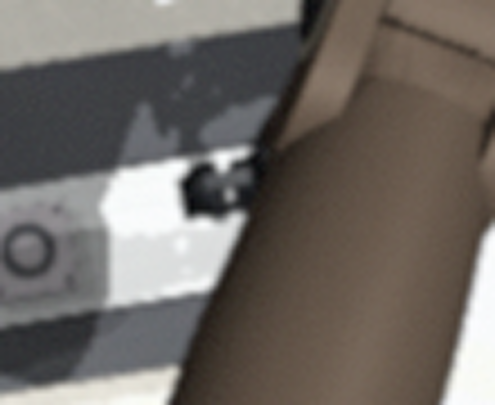

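The fingers straddle the block along the plate's length, with the block at scene-crop (265,430) between the finger pads. I'll descend.

```bash
python3 -m handwheel '{"offset":[[0,0,-1.5],[0,0.1,-1.5],[0,0,-0.7],[0,0,0]],"spin":[0,0,0,0]}'
```

```text
t: 2.87
tool_pos: [0.602, -0.2337, 0.0969]
orientation: [[0.003, -0.984, -0.176], [-0.009, -0.176, 0.984], [-1.0, -0.001, -0.009]]
ft_force: [-0.1, 0.6, -0.3]
gripper_width: 0.0849
```

```bash
python3 -m handwheel '{"offset":[[-0.2,0.1,-0.7],[0,0,-0.4],[0,0,0]],"spin":[0,0,0]}'
```

```text
t: 3.12
tool_pos: [0.6013, -0.2328, 0.0889]
orientation: [[0.007, -0.984, -0.176], [-0.011, -0.177, 0.984], [-1.0, -0.005, -0.012]]
ft_force: [-0.4, 0.0, 0.6]
gripper_width: 0.0849
```

```bash
python3 -m handwheel '{"offset":[[-0.1,0,-0.4],[0,0,0]],"spin":[0,0]}'; python3 -m handwheel '{"offset":[[0,0,0],[0,0,0],[0,0,0],[0,0,0],[0,0,0],[0,0,0],[0,0,0],[0,0,0]],"spin":[0,0,0,0,0,0,0,0]}' 1.0 50
```

```text
t: 3.28
tool_pos: [0.6006, -0.233, 0.0857]
orientation: [[0.008, -0.984, -0.176], [-0.011, -0.177, 0.984], [-1.0, -0.006, -0.013]]
ft_force: [-0.1, -0.5, -0.8]
gripper_width: 0.0849
t: 3.95
tool_pos: [0.6008, -0.2329, 0.0871]
orientation: [[0.01, -0.984, -0.177], [-0.011, -0.177, 0.984], [-1.0, -0.008, -0.012]]
ft_force: [-0.5, -1.6, 0.8]
gripper_width: 0.0195
```

```bash
python3 -m handwheel '{"offset":[[0.5,0.1,-0.05],[0.6,0.1,-0.05],[0.6,0.1,-0.05],[0,0,0]],"spin":[0,-0.008,-0.008,0]}';  cat > look.py <<'E'
import sys; from H import *; from bench import optics,status
k=sys.argv[1]
for n in("top","scene"):
    s=optics.snapshot(n); pickle.dump(s,open(f"{n}{k}.pkl","wb")); x,y,w,h=(150,130,240,100) if n=="top" else (190,140,240,200)
    f=3.3 if n=="top" else 2.9
    cv2.imwrite(f"pics/{n}_{k}.png",cv2.resize(cv2.convertScaleAbs(s["color"][y:y+h,x:x+w],alpha=1.6),None,fx=f,fy=f,interpolation=cv2.INTER_CUBIC))
E
python3 look.py 2
```

```text
t: 4.28
tool_pos: [0.6129, -0.2302, 0.0871]
orientation: [[-0.0, -0.986, -0.165], [-0.012, -0.165, 0.986], [-1.0, 0.002, -0.011]]
ft_force: [-3.5, 0.1, 1.7]
gripper_width: 0.0194
```

View pics/scene_2.png

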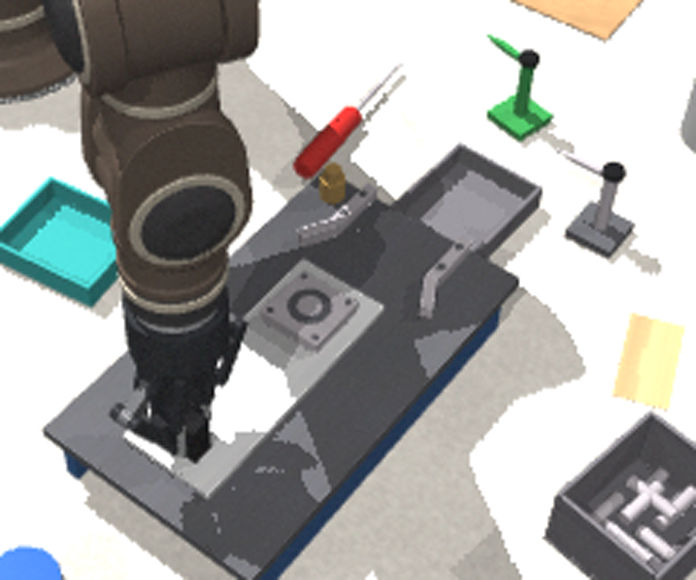

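View pics/top_2.png

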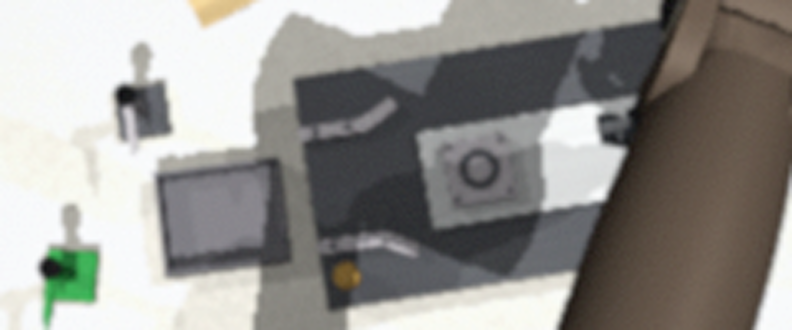

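The plate is still lying flat, gripped, with its front at top-crop (430,180), just short of the flare. I still need to correct about 5 mm sideways, so I'll measure the plate sides first.

```bash
cat > meas.py <<'E'
import sys; from H import *; from bench import status
k=sys.argv[1]
T=status.sense(); print("TCP st",st(T["tool_pos"]*1000).round(1),"z",T["tool_pos"][2].round(4),"jaw deg",np.degrees(np.arctan2(*T["orientation"][[1,0],2])).round(2),"F",T["ft_force"].round(1))
bx=float(st(T["tool_pos"]*1000)[0,0])
for n,gy in(("top",-1.4),("scene",-3.2)):
    s=pickle.load(open(f"{n}{k}.pkl","rb"));P=cloud(s);g=s["color"].astype(int).min(2)
    w=st(P.reshape(-1,3)*1000).reshape(*g.shape,2)
    v,u=np.mgrid[:g.shape[0],:g.shape[1]]; q=st(onplane(s,np.c_[u.ravel(),v.ravel()],.078)*1000).reshape(*g.shape,2)
    x0=bx+215
    H=cv2.medianBlur(P[...,2].astype(np.float32),3)
    m=(g>52)&(H>.0735)&(H<.1)&(q[...,0]>bx+25)&(q[...,0]<x0+40)&(abs(q[...,1]-gy)<80)
    b=(q[...,0]>bx+25)&(q[...,0]<x0+15)&(abs(q[...,1]-gy)<80)
    m=big(m); c=max(cv2.findContours(m.astype(np.uint8),cv2.RETR_EXTERNAL,cv2.CHAIN_APPROX_NONE)[0],key=cv2.contourArea)[:,0]
    p=q[c[:,1],c[:,0]]
    for sg in(1,-1):
        e=p[(abs(p[:,1]-gy-sg*45)<18)&(p[:,0]>bx+70)&(p[:,0]<x0-8)&((p[:,0]<-100)|(p[:,0]>5))]
        if len(e)>8:
            l=cv2.fitLine(e.astype(np.float32),cv2.DIST_HUBER,0,.01,.01).ravel(); sl=l[1]/l[0]
            print(n,"side",sg,len(e),"slope",sl.round(4),"y-guide at nose",(l[3]+sl*(x0-l[2])-gy).round(1),"at block",(l[3]+sl*(bx-l[2])-gy).round(1))
    f=p[(abs(p[:,1]-gy)<38)&(abs(p[:,0]-x0)<20)]
    if len(f)>4:
        l=cv2.fitLine(f.astype(np.float32),cv2.DIST_HUBER,0,.01,.01).ravel(); sl=l[0]/l[1]
        print(n,"nose x at mid",(l[2]+sl*(gy-l[3])).round(1),"dx/dy",sl.round(4),len(f),"expect",round(x0,1))
    o=cv2.convertScaleAbs(s["color"],alpha=1.6); o[m]=(0,0,255)
    x,y,w_,h=(150,130,240,100) if n=="top" else (190,140,240,200)
    cv2.imwrite(f"pics/m_{n}_{k}.png",cv2.resize(o[y:y+h,x:x+w_],None,fx=2,fy=2))
E
python3 meas.py 2; python3 -c "
import cv2,numpy as np
a=cv2.imread('pics/m_top_2.png');b=cv2.imread('pics/m_scene_2.png');cv2.imwrite('pics/m2.png',np.vstack([a,b]))"
```

```text
TCP st [[-321.8    1.7]] z 0.0869 jaw deg 99.44 F [-4.8 -0.2  3.6]
top side 1 45 slope -0.003 y-guide at nose 50.4 at block 51.1
top side -1 45 slope 0.0162 y-guide at nose -35.6 at block -39.1
top nose x at mid -108.8 dx/dy 0.0547 29 expect -106.8
scene side 1 33 slope 0.2087 y-guide at nose 58.8 at block 13.9
scene side -1 36 slope 0.0123 y-guide at nose -38.3 at block -40.9
scene nose x at mid -109.1 dx/dy -0.0047 25 expect -106.8
```

View pics/m2.png

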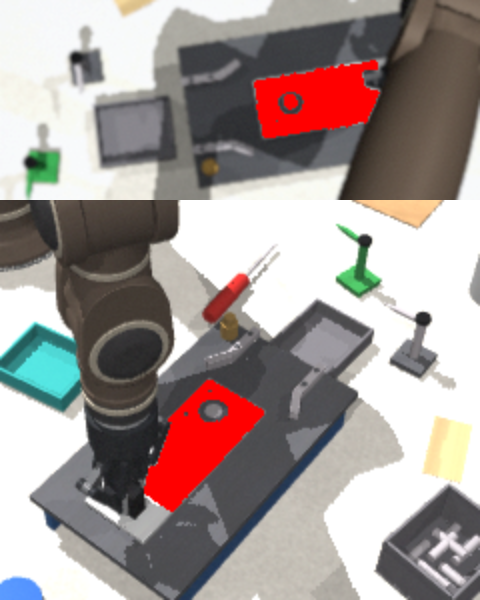

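```bash
python3 -m handwheel '{"offset":[[0.4,0.1,-0.03],[0.3,0,-0.03],[0,0,0]],"spin":[-0.008,0,0]}'; python3 look.py 3; python3 meas.py 3
```

```text
t: 4.63
tool_pos: [0.617, -0.2292, 0.0872]
orientation: [[-0.005, -0.987, -0.158], [-0.012, -0.158, 0.987], [-1.0, 0.007, -0.011]]
ft_force: [-2.8, -0.6, 2.4]
gripper_width: 0.0196
TCP st [[-321.6   -2.6]] z 0.0871 jaw deg 99.04 F [-5.8 -0.8  5. ]
top side 1 44 slope -0.019 y-guide at nose 44.7 at block 48.8
top side -1 44 slope -0.0114 y-guide at nose -42.7 at block -40.3
top nose x at mid -107.7 dx/dy -0.0336 25 expect -106.6
scene side 1 29 slope 0.1599 y-guide at nose 51.9 at block 17.5
scene side -1 37 slope 0.0037 y-guide at nose -43.7 at block -44.5
scene nose x at mid -108.7 dx/dy 0.0038 24 expect -106.6
```

```bash
python3 -m handwheel '{"offset":[[-0.17,1.0,-0.02],[-0.17,1.0,-0.02],[-0.17,1.0,-0.02],[-0.17,1.0,-0.02],[0,0,0]],"spin":[0,0,0,0,0]}'; python3 look.py 4; python3 meas.py 4
```

```text
t: 5.15
tool_pos: [0.6152, -0.1947, 0.0891]
orientation: [[0.008, -0.989, -0.146], [-0.022, -0.146, 0.989], [-1.0, -0.005, -0.023]]
ft_force: [-0.9, 4.9, -0.0]
gripper_width: 0.0194
TCP st [[-287.3   -6.2]] z 0.0885 jaw deg 98.44 F [0.2 3.9 0.4]
top side 1 40 slope -0.0224 y-guide at nose 37.3 at block 42.1
top side -1 38 slope -0.0136 y-guide at nose -49.7 at block -46.8
top nose x at mid -73.6 dx/dy 0.0351 27 expect -72.3
scene side 1 18 slope 0.1255 y-guide at nose 44.6 at block 17.6
scene side -1 30 slope -0.0273 y-guide at nose -53.2 at block -47.3
scene nose x at mid -74.9 dx/dy -0.0017 27 expect -72.3
```

View pics/top_4.png

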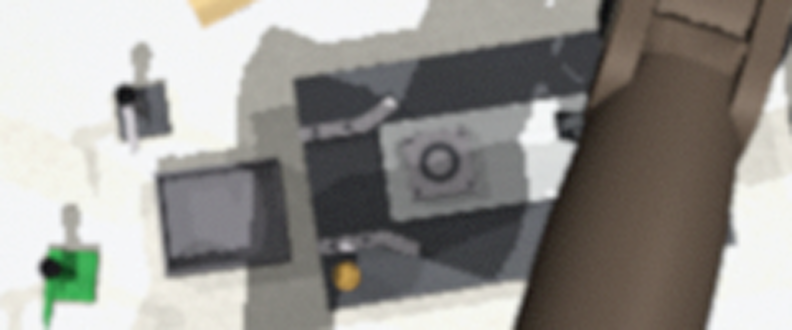

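View pics/scene_4.png

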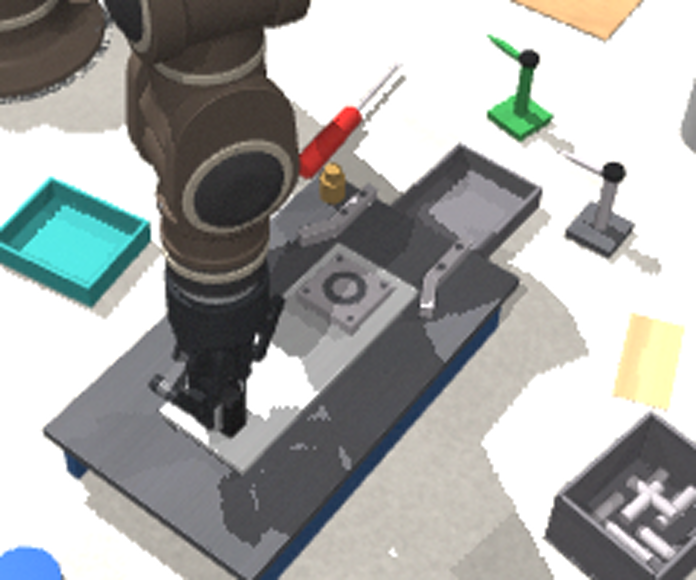

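The plate drifted about 6 mm toward the -y cheek, yawed -0.02 rad, and its rear is pitched up about 2 mm (tool tilt). I'll push down and correct yaw and offset before feeding further.

```bash
python3 -m handwheel '{"offset":[[-0.2,-0.05,-0.2],[-0.2,0,-0.15],[0,0,0]],"spin":[0.012,0.01,0]}'; python3 look.py 5; python3 meas.py 5
```

```text
t: 5.5
tool_pos: [0.6151, -0.1949, 0.0871]
orientation: [[0.017, -0.986, -0.167], [-0.017, -0.167, 0.986], [-1.0, -0.014, -0.019]]
ft_force: [1.2, 5.2, 1.6]
gripper_width: 0.0197
TCP st [[-287.5   -6. ]] z 0.0868 jaw deg 99.6 F [2.8 2.7 3.7]
top side 1 39 slope -0.0192 y-guide at nose 37.6 at block 41.7
top side -1 38 slope -0.006 y-guide at nose -48.3 at block -47.0
top nose x at mid -74.4 dx/dy 0.0039 27 expect -72.5
scene side 1 19 slope 0.0725 y-guide at nose 42.2 at block 26.6
scene side -1 30 slope -0.0072 y-guide at nose -50.8 at block -49.3
scene nose x at mid -74.8 dx/dy -0.0018 26 expect -72.5
```

```bash
python3 -m handwheel '{"offset":[[-0.45,-0.05,-0.08],[-0.35,-0.05,-0.05],[0,0,0]],"spin":[0,0.003,0]}'; python3 look.py 6; python3 meas.py 6
```

```text
t: 5.85
tool_pos: [0.6107, -0.1968, 0.087]
orientation: [[0.025, -0.986, -0.167], [-0.017, -0.167, 0.986], [-1.0, -0.021, -0.021]]
ft_force: [3.6, 4.1, 2.1]
gripper_width: 0.0194
TCP st [[-288.6   -1.8]] z 0.0869 jaw deg 99.62 F [3.4 2.7 3.2]
top side 1 39 slope -0.0291 y-guide at nose 40.5 at block 46.8
top side -1 39 slope -0.0269 y-guide at nose -46.5 at block -40.8
top nose x at mid -75.0 dx/dy -0.0138 25 expect -73.6
scene side 1 25 slope 0.1496 y-guide at nose 49.8 at block 17.6
scene side -1 32 slope -0.0256 y-guide at nose -49.3 at block -43.8
scene nose x at mid -75.6 dx/dy -0.007 25 expect -73.6
```

```bash
python3 -m handwheel '{"offset":[[0,0,-0.05],[0,0,-0.05],[0,0,0]],"spin":[0.018,0.018,0]}' 1.0 90; python3 look.py 7; python3 meas.py 7
```

```text
t: 6.2
tool_pos: [0.6134, -0.1962, 0.0875]
orientation: [[0.03, -0.979, -0.201], [-0.014, -0.202, 0.979], [-0.999, -0.026, -0.02]]
ft_force: [3.0, 5.0, 3.6]
gripper_width: 0.0192
TCP st [[-288.5   -4.4]] z 0.0874 jaw deg 101.6 F [4.2 4.3 4.9]
top side 1 39 slope 0.004 y-guide at nose 45.6 at block 44.8
top side -1 39 slope 0.0281 y-guide at nose -39.8 at block -45.8
top nose x at mid -75.2 dx/dy -0.0422 25 expect -73.5
scene side 1 23 slope 0.1957 y-guide at nose 54.8 at block 12.7
scene side -1 35 slope 0.0136 y-guide at nose -42.9 at block -45.8
scene nose x at mid -75.0 dx/dy -0.0196 25 expect -73.5
```

```bash
python3 -m handwheel '{"offset":[[-0.25,1.0,-0.1],[-0.25,1.0,-0.1],[-0.25,1.0,-0.1],[0,0,0]],"spin":[0,0,0,0]}'; python3 look.py 8; python3 meas.py 8
```

```text
t: 6.63
tool_pos: [0.6126, -0.1818, 0.0924]
orientation: [[0.045, -0.98, -0.196], [-0.047, -0.198, 0.979], [-0.998, -0.035, -0.055]]
ft_force: [-4.3, 9.8, 6.6]
gripper_width: 0.0189
TCP st [[-274.5   -6. ]] z 0.0922 jaw deg 101.32 F [-0.2 -0.9 10.1]
top side 1 36 slope 0.023 y-guide at nose 45.9 at block 41.0
top side -1 34 slope 0.0108 y-guide at nose -42.9 at block -45.2
top nose x at mid -60.9 dx/dy -0.0316 24 expect -59.5
scene side 1 19 slope 0.3426 y-guide at nose 65.7 at block -8.0
scene side -1 27 slope 0.0142 y-guide at nose -44.0 at block -47.0
scene nose x at mid -61.7 dx/dy -0.0516 25 expect -59.5
```

View pics/top_8.png

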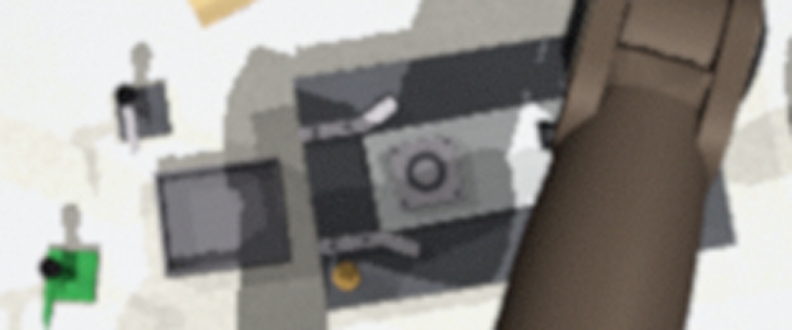

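View pics/scene_8.png

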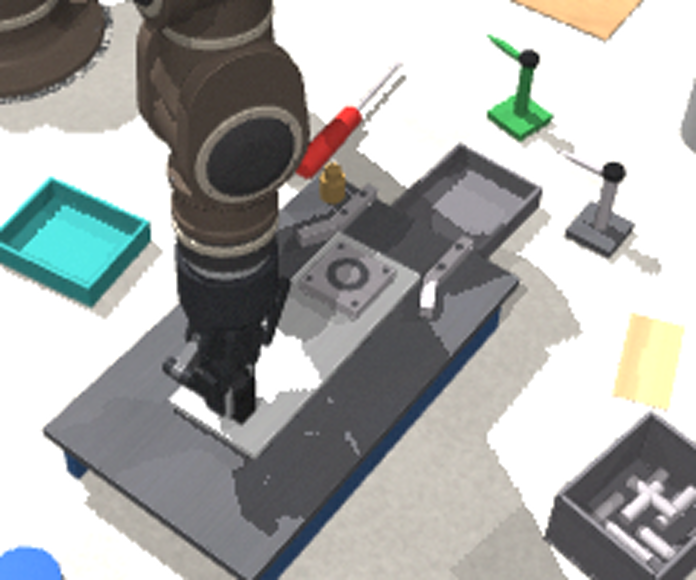

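The plate's nose is at the mouth (top-crop 365-380, 130-230), but tool tilt has levered the plate's rear up. I'll lower the grip force so the pads can't lever the plate, and press down to flatten it.

```bash
python3 -m handwheel '{"offset":[[0,0,-0.3],[0,0,-0.3],[0,0,-0.3],[0,0,0]],"spin":[0,0,0,0]}' 1.0 22; python3 look.py 9; python3 meas.py 9
```

```text
t: 7.07
tool_pos: [0.6126, -0.1829, 0.0889]
orientation: [[0.048, -0.979, -0.199], [-0.045, -0.202, 0.978], [-0.998, -0.038, -0.054]]
ft_force: [-0.3, 1.4, 14.6]
gripper_width: 0.0191
TCP st [[-275.1   -6. ]] z 0.0892 jaw deg 101.52 F [-0.7 -0.3 13.8]
top side 1 36 slope 0.0045 y-guide at nose 44.7 at block 43.8
top side -1 34 slope 0.0142 y-guide at nose -42.3 at block -45.4
top nose x at mid -61.1 dx/dy -0.0458 24 expect -60.1
scene side 1 19 slope 0.3423 y-guide at nose 65.5 at block -8.1
scene side -1 28 slope 0.0133 y-guide at nose -44.1 at block -47.0
scene nose x at mid -61.7 dx/dy -0.0306 26 expect -60.1
```

I'll regrasp after a half-turn. It flips the accumulated tool tilt, so feeding will then unwind it.

```bash
python3 -m handwheel '{"offset":[[0,0,0],[0,0,0],[0,0,0],[0,0,1.5],[0,0,2],[0,0,2],[0,0,0]],"spin":[0,0,0,0,0,0,0]}' 8.5 30; 
python3 -m handwheel '{"offset":[[0,0,0],[0,0,0],[0,0,0],[0,0,0],[0,0,0],[0,0,0],[0,0,0],[0,0,0],[0,0,0],[0,0,0]],"spin":[-0.124,-0.124,-0.124,-0.124,-0.124,-0.124,-0.124,-0.124,-0.124,-0.124]}'
python3 -m handwheel '{"offset":[[0,0,0],[0,0,0],[0,0,0],[0,0,0],[0,0,0],[0,0,0],[0,0,0],[0,0,0],[0,0,0],[0,0,0]],"spin":[-0.124,-0.124,-0.124,-0.124,-0.124,-0.124,-0.124,-0.124,-0.124,-0.124]}'; python3 look.py 10
```

```text
t: 7.75
tool_pos: [0.6067, -0.1881, 0.1397]
orientation: [[0.031, -0.979, -0.203], [-0.058, -0.204, 0.977], [-0.998, -0.019, -0.063]]
ft_force: [0.9, -0.3, 0.2]
gripper_width: 0.0853
t: 8.58
tool_pos: [0.602, -0.1933, 0.1282]
orientation: [[-0.067, -0.499, 0.864], [-0.052, 0.867, 0.496], [-0.996, -0.012, -0.084]]
ft_force: [-0.5, -0.2, 0.2]
gripper_width: 0.085
t: 9.42
tool_pos: [0.5965, -0.1978, 0.1119]
orientation: [[-0.095, 0.664, 0.741], [0.051, 0.747, -0.663], [-0.994, -0.025, -0.104]]
ft_force: [-0.6, -0.2, 0.3]
gripper_width: 0.0853
```

View pics/scene_10.png

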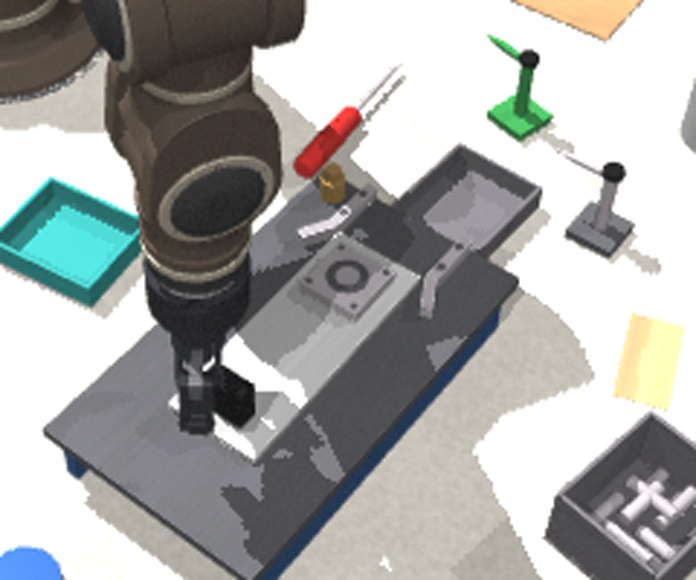

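```bash
python3 -m handwheel '{"offset":[[0,0,2.5],[0,0,2.5],[0,0,2.5]],"spin":[0,0,0]}';python3 -m handwheel '{"offset":[[0,0,0],[0,0,0],[0,0,0],[0,0,0]],"spin":[0,0,0,0]}'; python3 -c "
from bench import status;s=status.sense();print(s['joint_pos'].round(3),s['joint_vel'].round(3))"
```

```text
t: 9.77
tool_pos: [0.5918, -0.1979, 0.1795]
orientation: [[-0.111, 0.651, 0.751], [0.052, 0.759, -0.649], [-0.992, -0.033, -0.118]]
ft_force: [0.4, -0.3, 0.1]
gripper_width: 0.0846
t: 10.1
tool_pos: [0.5932, -0.1991, 0.1824]
orientation: [[-0.107, 0.641, 0.76], [0.047, 0.767, -0.64], [-0.993, -0.033, -0.112]]
ft_force: [0.7, -0.4, -0.1]
gripper_width: 0.0849
[-0.328  0.425  0.24   1.502  0.01   1.94 ] [ 0.002  0.005 -0.012 -0.009 -0.005 -0.019]
```

```bash
python3 -m handwheel '{"offset":[[0,0,-2],[0,0,-1.2],[0,0,0]],"spin":[0,0,0]}';python3 -m handwheel '{"offset":[[0,0,0],[0,0,0],[0,0,0],[0,0,0],[0,0,0]],"spin":[-0.07,-0.07,-0.07,-0.07,-0.07]}'
```

```text
t: 10.35
tool_pos: [0.5926, -0.199, 0.1471]
orientation: [[-0.109, 0.638, 0.762], [0.046, 0.769, -0.638], [-0.993, -0.034, -0.113]]
ft_force: [0.6, 1.0, -0.6]
gripper_width: 0.0848
t: 10.77
tool_pos: [0.5901, -0.1977, 0.1428]
orientation: [[-0.094, 0.867, 0.488], [0.085, 0.496, -0.864], [-0.992, -0.04, -0.121]]
ft_force: [-0.5, 0.1, 1.1]
gripper_width: 0.0849
```

```bash
python3 -m handwheel '{"offset":[[0,0,0],[0,0,0],[0,0,0],[0,0,0],[0,0,0],[0,0,0]],"spin":[-0.066,-0.066,-0.066,-0.066,-0.06,0]}'; python3 look.py 11
```

```text
t: 11.27
tool_pos: [0.5881, -0.1975, 0.1408]
orientation: [[-0.067, 0.983, 0.173], [0.114, 0.18, -0.977], [-0.991, -0.045, -0.124]]
ft_force: [-0.7, 0.6, -0.6]
gripper_width: 0.0851
```

View pics/scene_11.png

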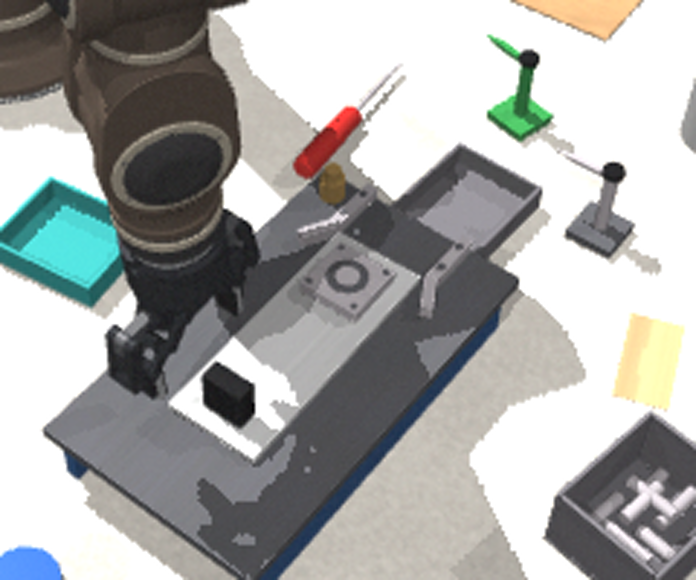

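View pics/top_11.png

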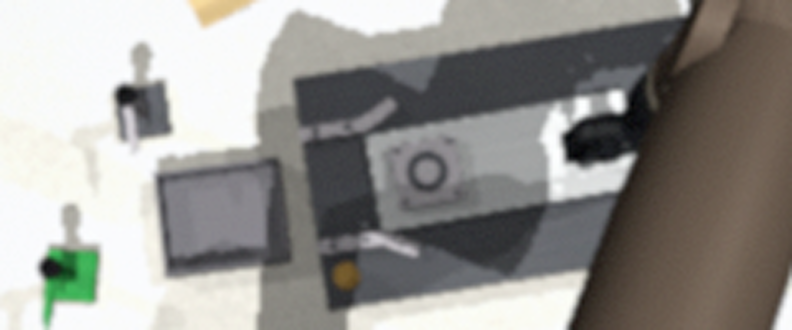

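```bash
python3 - <<'E'
from H import *
s=pickle.load(open("scene11.pkl","rb"));P=cloud(s);g=s["color"].astype(int).max(2);q=st(P.reshape(-1,3)*1000).reshape(*g.shape,2)
m=(P[...,2]>.1)&(P[...,2]<.123)&(g<60)&(P[...,0]>.595)&(P[...,1]<-.15)&(P[...,1]>-.22)
m=big(m);top=m&(P[...,2]>.116)
print(m.sum(),top.sum()); 
for mm in(top,):
    r=rect(mm,s,.12);print(r,st(r[0]))
s0=pickle.load(open("scene0.pkl","rb"));P0=cloud(s0);g0=s0["color"].astype(int).max(2)
m0=big((P0[...,2]>.1)&(P0[...,2]<.123)&(g0<60)&(P0[...,0]>.56)&(P0[...,1]<-.2)&(P0[...,1]>-.28));t0=m0&(P0[...,2]>.116);r0=rect(t0,s0,.12);print("initial",m0.sum(),t0.sum(),r0,st(r0[0]))
E
python3 meas.py 11 | grep -v TCP
```

```text
191 116
top side 1 38 slope 0.015 y-guide at nose 45.5 at block 42.3
top side -1 38 slope 0.0127 y-guide at nose -41.8 at block -44.5
top nose x at mid -61.8 dx/dy 0.0131 24 expect -70.4
scene side 1 27 slope 0.0142 y-guide at nose 45.4 at block 42.3
scene side -1 30 slope 0.0161 y-guide at nose -43.6 at block -47.0
scene nose x at mid -62.3 dx/dy -0.0062 24 expect -70.4Traceback (most recent call last):
  File "<stdin>", line 7, in <module>
  File "H.py", line 21, in st
    def st(p): p=np.atleast_2d(p)[:,:2]-O; return np.c_[p@EX,p@EY]
                 ~~~~~~~~~~~~~^^^
    ary = asanyarray(ary)
ValueError: setting an array element with a sequence. The requested array has an inhomogeneous shape after 1 dimensions. The detected shape was (3,) + inhomogeneous part.
```

```bash
python3 -m handwheel '{"offset":[[1.3,0.9,0.5],[1.1,0.7,0],[0,0,0]],"spin":[0,0,0]}' 8.5 20; python3 -m handwheel '{"offset":[[0,0,-2],[0,0,-1.5],[0,0,0]],"spin":[0,0,0]}'
```

```text
t: 11.62
tool_pos: [0.6125, -0.1811, 0.1455]
orientation: [[-0.068, 0.981, 0.18], [0.114, 0.187, -0.976], [-0.991, -0.046, -0.124]]
ft_force: [-0.8, 0.2, -0.5]
gripper_width: 0.0852
t: 11.87
tool_pos: [0.614, -0.1805, 0.1099]
orientation: [[-0.067, 0.98, 0.186], [0.112, 0.193, -0.975], [-0.991, -0.045, -0.123]]
ft_force: [-1.1, -0.4, -0.4]
gripper_width: 0.0848
```

```bash
python3 -m handwheel '{"offset":[[-0.2,-0.1,-1.3],[-0.1,0,-1.0],[0,0,0]],"spin":[0,-0.01,0]}'; python3 -m handwheel '{"offset":[[0,0,0],[0,0,0],[0,0,0],[0,0,0],[0,0,0],[0,0,0],[0,0,0]],"spin":[0,0,0,0,0,0,0]}' 1.0 20; python3 look.py 12; python3 meas.py 12
```

```text
t: 12.12
tool_pos: [0.6106, -0.1814, 0.0862]
orientation: [[-0.068, 0.982, 0.178], [0.112, 0.184, -0.976], [-0.991, -0.046, -0.123]]
ft_force: [-0.6, -0.6, 0.2]
gripper_width: 0.0847
t: 12.7
tool_pos: [0.6112, -0.1816, 0.0892]
orientation: [[-0.066, 0.982, 0.179], [0.111, 0.185, -0.976], [-0.992, -0.044, -0.122]]
ft_force: [0.8, 1.0, -2.6]
gripper_width: 0.0229
TCP st [[-273.6   -4.8]] z 0.0892 jaw deg -79.63 F [-0.3  1.8 -1.2]
top side 1 34 slope 0.0196 y-guide at nose 45.9 at block 41.7
top side -1 34 slope 0.0123 y-guide at nose -41.9 at block -44.5
top nose x at mid -62.7 dx/dy -0.0048 24 expect -58.6
scene side 1 20 slope 0.3101 y-guide at nose 64.2 at block -2.5
scene side -1 29 slope 0.0181 y-guide at nose -43.5 at block -47.4
scene nose x at mid -63.1 dx/dy -0.0232 24 expect -58.6
```

View pics/scene_12.png

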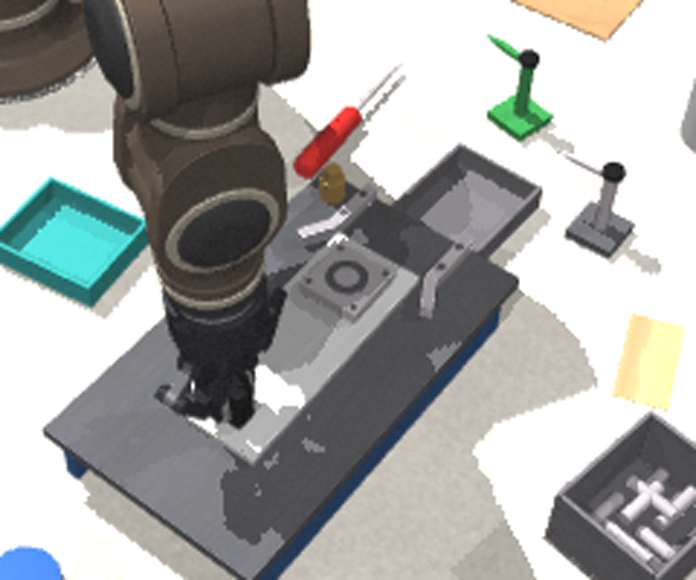

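```bash
python3 -m handwheel '{"offset":[[-0.25,1.0,-0.03],[-0.25,1.0,-0.03],[-0.25,1.0,-0.03],[0,0,0]],"spin":[-0.005,-0.005,0,0]}'; python3 look.py 13; python3 meas.py 13
```

```text
t: 13.13
tool_pos: [0.6049, -0.1542, 0.0893]
orientation: [[-0.06, 0.984, 0.166], [0.104, 0.171, -0.98], [-0.993, -0.042, -0.113]]
ft_force: [0.2, 2.2, -2.3]
gripper_width: 0.0224
TCP st [[-245.7   -3.1]] z 0.0892 jaw deg -80.38 F [-0.8  4.7  0.2]
top side 1 25 slope -0.0054 y-guide at nose 43.1 at block 44.2
top side -1 25 slope 0.0065 y-guide at nose -42.3 at block -43.7
top nose x at mid -34.8 dx/dy 0.0082 25 expect -30.7
scene side 1 12 slope 0.4631 y-guide at nose 78.1 at block -21.5
scene side -1 18 slope -0.0248 y-guide at nose -48.4 at block -43.1
scene nose x at mid -35.3 dx/dy -0.0027 24 expect -30.7
```

View pics/top_13.png

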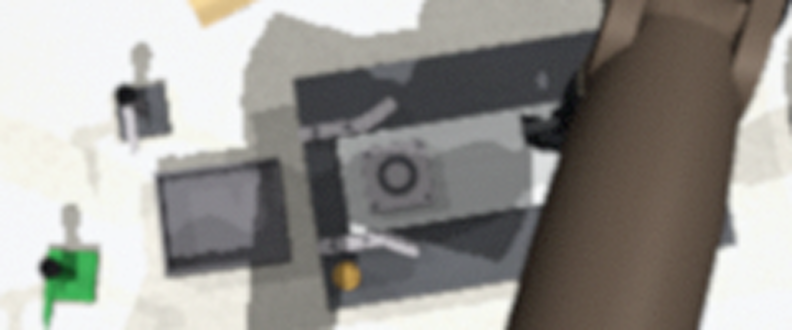

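View pics/scene_13.png

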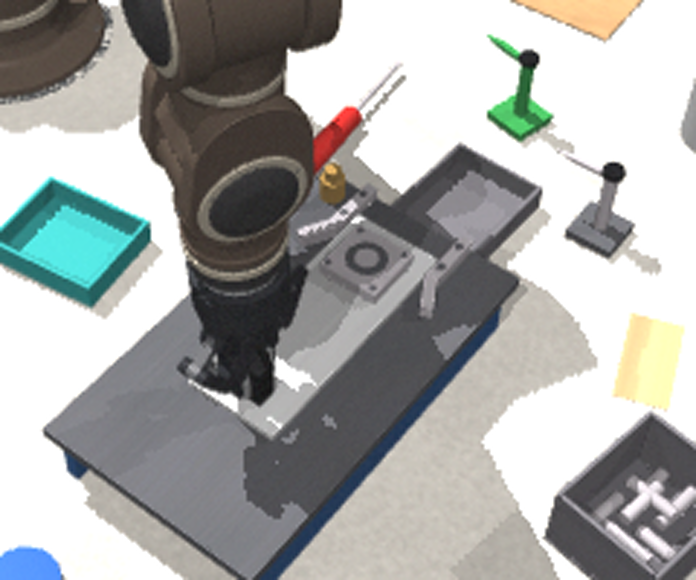

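The plate is cleanly in the guide, with its nose at top-crop (340,180) between the cheeks, and it is flat. I'll keep feeding.

```bash
python3 -m handwheel '{"offset":[[-0.25,1.4,-0.03],[-0.25,1.4,-0.03],[-0.25,1.4,-0.03],[-0.25,1.4,-0.03],[0,0,0]],"spin":[0,0,0,0,0]}'; python3 look.py 14; python3 meas.py 14
```

```text
t: 13.65
tool_pos: [0.596, -0.0997, 0.0892]
orientation: [[-0.057, 0.985, 0.163], [0.097, 0.168, -0.981], [-0.994, -0.04, -0.105]]
ft_force: [0.0, 4.1, -1.4]
gripper_width: 0.0219
TCP st [[-191.1   -3.4]] z 0.0892 jaw deg -80.56 F [-1.   4.7  1.8]
top side 1 10 slope 0.0155 y-guide at nose 45.2 at block 41.8
top side -1 10 slope 0.017 y-guide at nose -43.3 at block -46.9
top nose x at mid 20.3 dx/dy -0.0003 25 expect 23.9
scene nose x at mid 19.2 dx/dy -0.0145 23 expect 23.9
```

```bash
python3 -m handwheel '{"offset":[[-0.25,1.4,-0.03],[-0.25,1.4,-0.03],[-0.25,1.4,-0.03],[-0.25,1.4,-0.03],[-0.25,1.4,-0.03],[0,0,0]],"spin":[0,0,0,0,0,0]}'; python3 look.py 15; python3 meas.py 15
```

```text
t: 14.25
tool_pos: [0.5858, -0.0352, 0.0891]
orientation: [[-0.051, 0.986, 0.158], [0.084, 0.161, -0.983], [-0.995, -0.037, -0.091]]
ft_force: [-0.3, 4.4, 1.6]
gripper_width: 0.0218
TCP st [[-125.6   -4.1]] z 0.0891 jaw deg -80.91 F [-2.   6.5  3.3]
top side 1 25 slope -0.0165 y-guide at nose 41.1 at block 44.6
top side -1 25 slope -0.0086 y-guide at nose -45.2 at block -43.4
top nose x at mid 85.7 dx/dy 0.0055 24 expect 89.4
scene side 1 19 slope 0.0141 y-guide at nose 41.1 at block 38.1
scene side -1 17 slope -0.024 y-guide at nose -49.3 at block -44.1
scene nose x at mid 84.6 dx/dy -0.005 23 expect 89.4
```

View pics/scene_15.png

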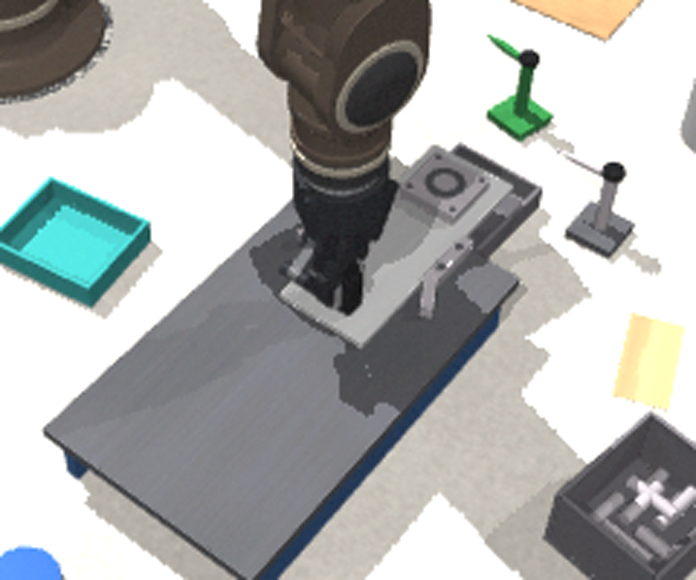

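View pics/top_15.png

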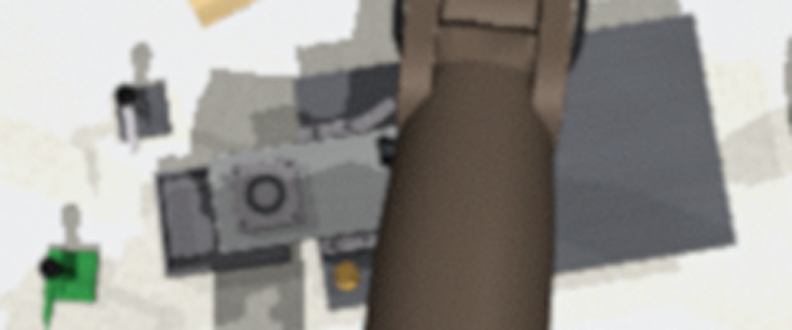

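```bash
python3 -m handwheel '{"offset":[[-0.22,1.4,-0.03],[-0.22,1.4,-0.03],[-0.22,1.4,-0.03],[0,0,0]],"spin":[0.004,0.004,0.004,0]}' 1.0 30; python3 look.py 16; python3 meas.py 16
```

```text
t: 14.68
tool_pos: [0.5805, -0.0006, 0.0892]
orientation: [[-0.05, 0.985, 0.165], [0.072, 0.168, -0.983], [-0.996, -0.037, -0.079]]
ft_force: [-0.4, 3.8, -0.3]
gripper_width: 0.0212
TCP st [[-90.5  -4.7]] z 0.0892 jaw deg -80.52 F [-2.4  4.9  3.2]
top side 1 36 slope -0.0133 y-guide at nose 41.2 at block 44.0
top side -1 36 slope 0.0005 y-guide at nose -44.5 at block -44.6
top nose x at mid 120.8 dx/dy -0.0101 25 expect 124.5
scene side 1 20 slope 0.1984 y-guide at nose 47.2 at block 4.5
scene side -1 24 slope 0.0054 y-guide at nose -47.2 at block -48.4
scene nose x at mid 119.6 dx/dy -0.0063 23 expect 124.5
```

View pics/scene_16.png

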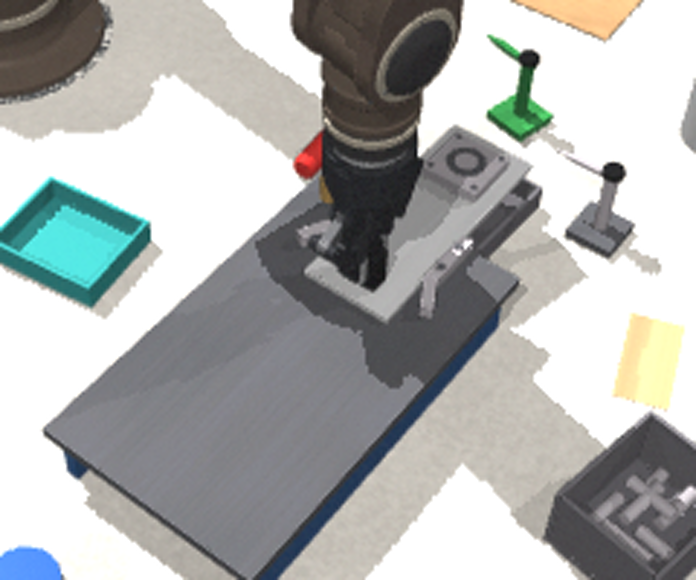

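```bash
python3 -m handwheel '{"offset":[[-0.2,1.4,-0.03],[-0.2,1.3,-0.03],[0,0,0]],"spin":[0,0,0]}' 1.0 30; python3 look.py 17; python3 meas.py 17
python3 - <<'E'
import pickle,cv2,numpy as np
o=[]
for n,(x,y,w,h) in(("top",(170,150,60,70)),("scene",(330,160,80,70))):
    s=pickle.load(open(n+"17.pkl","rb")); o.append(cv2.resize(cv2.convertScaleAbs(s["color"][y:y+h,x:x+w],alpha=1.6),(w*560//70,560) if 0 else (w*7-(w*7)%2,490),interpolation=cv2.INTER_NEAREST))
a=np.hstack(o); cv2.imwrite("pics/z17.png",cv2.resize(a,(790,int(a.shape[0]*790/a.shape[1]))))
E
```

```text
t: 15.03
tool_pos: [0.5769, 0.0194, 0.0892]
orientation: [[-0.05, 0.986, 0.159], [0.062, 0.162, -0.985], [-0.997, -0.039, -0.069]]
ft_force: [-1.9, 6.4, 1.5]
gripper_width: 0.0209
TCP st [[-70.1  -4.5]] z 0.0891 jaw deg -80.83 F [-3.1  4.7  3.6]
top side 1 45 slope 0.0024 y-guide at nose 41.5 at block 41.0
top side -1 43 slope -0.0083 y-guide at nose -45.4 at block -43.6
top nose x at mid 141.3 dx/dy -0.0152 24 expect 144.9
scene side 1 17 slope 0.2296 y-guide at nose 47.4 at block -1.9
scene side -1 29 slope -0.0008 y-guide at nose -48.1 at block -47.9
scene nose x at mid 139.9 dx/dy 0.0145 23 expect 144.9
```

View pics/z17.png

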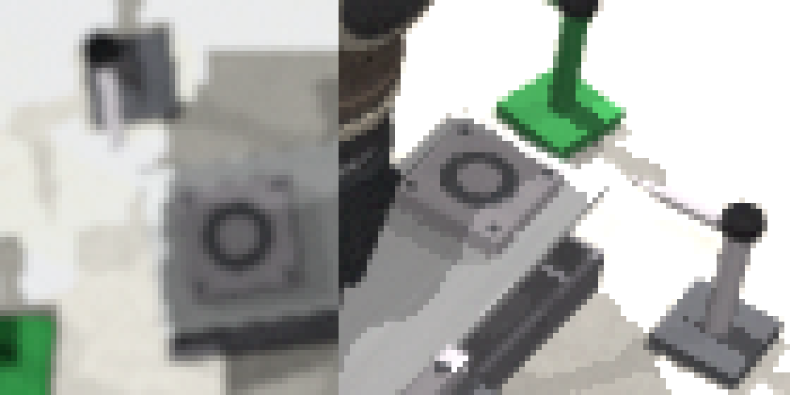

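Run:
```python
from H import *
for n,gy in(("top",-1.4),("scene",-3.2)):
    s=pickle.load(open(n+"0.pkl","rb"));P=cloud(s);g=s["color"].astype(int).min(2)
    v,u=np.mgrid[:420,:560];q=st(onplane(s,np.c_[u.ravel(),v.ravel()],.078)*1000).reshape(420,560,2)
    H=cv2.medianBlur(P[...,2].astype(np.float32),3)
    m=big((g>75)&(H>.0735)&(H<.13)&(q[...,0]>-360)&(q[...,0]<-95)&(abs(q[...,1])<80))
    c=max(cv2.findContours(m.astype(np.uint8),cv2.RETR_EXTERNAL,cv2.CHAIN_APPROX_NONE)[0],key=cv2.contourArea)[:,0];p=q[c[:,1],c[:,0]]
    r=[]
    for x0 in(-107,-347):
        f=p[(abs(p[:,1]-16)<38)&(abs(p[:,0]-x0)<12)]
        l=cv2.fitLine(f.astype(np.float32),cv2.DIST_HUBER,0,.01,.01).ravel(); r.append(l[2]+l[0]/l[1]*(16-l[3]))
    print(n,r,r[0]-r[1])
# subpixel tip + nose profiles
for n in("top","scene"):
  for k in("0","17"):
    s=pickle.load(open(n+k+".pkl","rb"));T=np.linalg.inv(s["world_from_camera"]);f=foc(s)
    def px(X,Y,z):
        w=(O[None]+X[:,None]*EX+Y[:,None]*EY)/1000; c=np.c_[w,np.full(len(w),z)]@T[:3,:3].T+T[:3,3]; return c[:,0]/c[:,2]*f+s["cx"],c[:,1]/c[:,2]*f+s["cy"]
    gr=cv2.cvtColor(s["color"],cv2.COLOR_BGR2GRAY)
    def prof(X,Y,z):
        a,b=px(X,np.full(len(X),Y),z); return cv2.remap(gr,a.astype(np.float32)[None],b.astype(np.float32)[None],cv2.INTER_LINEAR)[0].tolist()
    X=np.arange(130,174,2.)
    for Y in(-61,-66,-72) : print(n,k,"tip Y",Y,prof(X,Y,.079))
    if k=="17":
        for Y in(-30,-10,10,30): print(n,k,"nose Y",Y,prof(X,Y,.078))
```

```text
top [np.float32(-108.544655), np.float32(-346.8552)] 238.31055
scene [np.float32(-109.69113), np.float32(-347.28168)] 237.59055
top 0 tip Y -61 [135, 135, 135, 135, 135, 136, 135, 135, 135, 134, 132, 130, 130, 131, 134, 135, 135, 135, 135, 135, 135, 135]
top 0 tip Y -66 [135, 135, 135, 136, 135, 135, 135, 134, 131, 127, 121, 118, 119, 124, 128, 133, 134, 135, 135, 135, 135, 134]
top 0 tip Y -72 [126, 125, 124, 124, 125, 124, 123, 122, 118, 116, 113, 113, 115, 119, 122, 125, 126, 130, 132, 134, 135, 135]
top 17 tip Y -61 [143, 146, 147, 147, 147, 146, 147, 147, 146, 145, 144, 142, 141, 143, 145, 146, 147, 147, 147, 147, 146, 147]
top 17 tip Y -66 [145, 147, 148, 148, 147, 147, 146, 145, 142, 138, 132, 129, 128, 134, 140, 145, 146, 147, 147, 147, 147, 147]
top 17 tip Y -72 [130, 136, 135, 136, 136, 135, 134, 132, 129, 126, 122, 123, 126, 130, 133, 136, 138, 141, 143, 145, 146, 147]
top 17 nose Y -30 [90, 104, 121, 133, 143, 144, 143, 138, 135, 134, 135, 139, 142, 146, 146, 146, 146, 146, 146, 146, 146, 145]
top 17 nose Y -10 [73, 79, 92, 107, 121, 127, 130, 130, 131, 131, 132, 131, 131
[... 810 characters left out ...]
, 194, 194, 194, 194, 193, 191, 178, 158, 146, 154, 155, 140, 128, 123, 120, 120, 138, 177, 194, 196]
scene 17 tip Y -72 [191, 190, 191, 194, 195, 193, 192, 188, 160, 123, 126, 148, 160, 139, 125, 146, 176, 194, 194, 195, 196, 197]
scene 17 nose Y -30 [87, 96, 145, 177, 183, 166, 134, 113, 100, 96, 98, 96, 89, 88, 90, 79, 65, 58, 62, 64, 66, 59]
scene 17 nose Y -10 [77, 86, 114, 145, 158, 143, 108, 72, 50, 49, 66, 81, 85, 86, 86, 86, 87, 87, 86, 84, 68, 55]
scene 17 nose Y 10 [76, 76, 79, 85, 118, 148, 154, 137, 104, 67, 50, 42, 59, 75, 81, 81, 81, 82, 83, 82, 83, 85]
scene 17 nose Y 30 [71, 73, 78, 85, 111, 140, 163, 170, 174, 176, 176, 176, 175, 174, 174, 175, 177, 177, 178, 179, 177, 176]
```

```bash
cat > nose.py <<'E'
import sys; from H import *
k=sys.argv[1]
def edge(s,zp,sel,xr,inside):
    # boundary pixels pairs: midpoints between inside/outside neighbours
    v,u=np.mgrid[:420,:560]; pts=[]
    for du,dv in((1,0),(0,1)):
        a=inside[:420-dv,:560-du]; b=inside[dv:,du:]; y,x=np.nonzero(a!=b); pts.append(np.c_[x+du/2,y+dv/2])
    p=st(onplane(s,np.vstack(pts),zp)*1000); return p
for n,gy in(("top",-1.4),("scene",-3.2)):
    for kk in ("0",k):
        s=pickle.load(open(f"{n}{kk}.pkl","rb"));P=cloud(s);z=P[...,2]
        v,u=np.mgrid[:420,:560];q=st(onplane(s,np.c_[u.ravel(),v.ravel()],.079)*1000).reshape(420,560,2)
        if kk==k:
            ins=(z>.06)&(z<.11)
            p=edge(s,.078,None,None,ins); f=p[(abs(p[:,1]-gy)<36)&(p[:,0]>110)&(p[:,0]<170)]
            if len(f)>4:
                l=cv2.fitLine(f.astype(np.float32),cv2.DIST_HUBER,0,.01,.01).ravel();sl=l[0]/l[1]; print(n,"nose",(l[2]+sl*(gy-l[3])).round(2),"slope",sl.round(3),len(f))
        a=(z>.06)&(z<.1)&(q[...,1]<-57)&(q[...,1]>-84)&(q[...,0]>138)&(q[...,0]<166)
        w=q[a]
        print(n,kk,"arm",len(w)); 
        if len(w)>5: 
            l=np.polyfit(w[:,1],w[:,0],1); print("  centre x",w[:,0].mean().round(2),"at tip",np.polyval(l,-57).round(2))
E
python3 nose.py 17
```

```text
top 0 arm 18
  centre x 152.4 at tip 152.03
top nose 142.39 slope 0.002 35
top 17 arm 18
  centre x 152.4 at tip 152.03
scene 0 arm 22
  centre x 151.75 at tip 152.58
scene nose 141.57 slope 0.026 37
scene 17 arm 22
  centre x 151.75 at tip 152.58
```

Depth edges put the nose about 10 mm short of the pointer. I'll move in small steps from here.

```bash
python3 -m handwheel '{"offset":[[-0.18,1.2,-0.03],[0,0,0]],"spin":[0.003,0]}'; python3 look.py 18; python3 meas.py 18|head -1; python3 nose.py 18|grep nose
```

```text
t: 15.3
tool_pos: [0.5756, 0.0278, 0.0891]
orientation: [[-0.049, 0.986, 0.16], [0.058, 0.162, -0.985], [-0.997, -0.039, -0.065]]
ft_force: [-3.1, 5.9, 2.1]
gripper_width: 0.0203
TCP st [[-61.7  -4.7]] z 0.0891 jaw deg -80.8 F [-2.8  4.1  4.6]
top nose 151.24 slope 0.0 30
scene nose 148.97 slope 0.026 46
```

```bash
python3 -m handwheel '{"offset":[[-0.05,0.4,-0.02],[0,0,0]],"spin":[0,0]}'; python3 look.py 19; python3 meas.py 19|head -1; python3 nose.py 19|grep nose
```

```text
t: 15.57
tool_pos: [0.5755, 0.0285, 0.089]
orientation: [[-0.049, 0.986, 0.158], [0.053, 0.16, -0.986], [-0.997, -0.04, -0.06]]
ft_force: [-2.4, 6.6, 2.3]
gripper_width: 0.0203
TCP st [[-60.6  -4.7]] z 0.089 jaw deg -80.9 F [-2.4  2.4  4.1]
top nose 152.27 slope 0.003 27
scene nose 150.95 slope 0.016 44
```

```bash
python3 -m handwheel '{"offset":[[0,0.15,0],[0,0,0],[0,0,0],[0,0,0]],"spin":[0,0,0,0]}' 1.0 40; python3 look.py 20; python3 meas.py 20|head -1; python3 nose.py 20|grep nose
python3 - <<'E'
from bench import status; print(status.sense()['joint_vel'].round(4))
from H import *
for k in("0","20"):
    s=pickle.load(open(f"scene{k}.pkl","rb"));P=cloud(s);z=P[...,2];q=st(P.reshape(-1,3)*1000).reshape(*z.shape,2)
    y=abs(q[...,1]+3)<40
    if k=="20":
        for a,b in((-80,-60),(-50,-20),(0,20),(105,115),(130,148)): m=y&(q[...,0]>a)&(q[...,0]<b)&(z>.06)&(z<.1);m&=(abs(q[...,1]+3)<42)&(abs(q[...,1]+3)>33);print(a,b,m.sum(),np.median(z[m])*1000)
    else:
        m=(q[...,0]>-250)&(q[...,0]<-180)&(abs(q[...,1]-16)<35);print("flat",np.median(z[m])*1000)
E
```

```text
t: 16.0
tool_pos: [0.5755, 0.0284, 0.0891]
orientation: [[-0.049, 0.986, 0.157], [0.05, 0.16, -0.986], [-0.998, -0.041, -0.057]]
ft_force: [-2.9, 1.6, 3.5]
gripper_width: 0.0205
TCP st [[-60.6  -4.7]] z 0.089 jaw deg -80.94 F [-3.4  1.2  4.2]
top nose 151.75 slope 0.01 32
scene nose 150.99 slope 0.01 40
[-0.0001  0.0015 -0.0006 -0.0009  0.0009 -0.0006]
flat 77.9410970419513
-80 -60 30 77.30638400903183
-50 -20 23 77.67334360271715
0 20 19 77.45413029073833
105 115 14 78.51754184607907
130 148 21 77.16695851084631
```

View pics/scene_20.png

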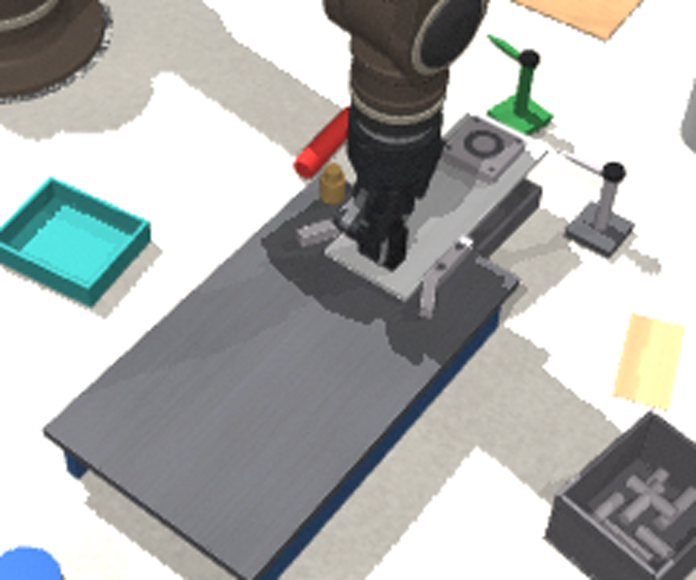

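View pics/top_20.png

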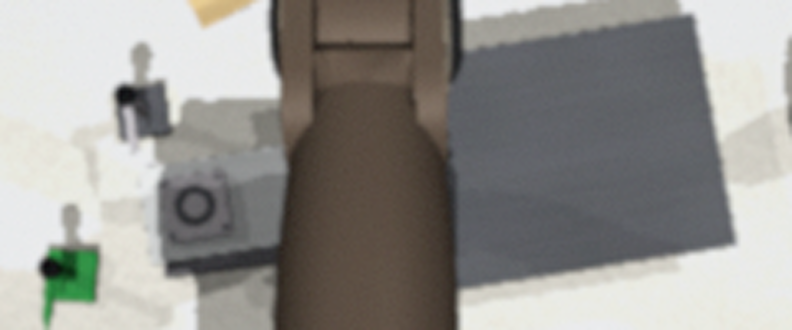

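The plate is flat along its length (77.2–78.5 mm) and held, with the ferrule and tray undisturbed. The nose is about 0.5–1 mm short of the pointer, so I'll make one small nudge.

```bash
python3 -m handwheel '{"offset":[[-0.05,0.4,-0.02],[0,0,0],[0,0,0],[0,0,0]],"spin":[0,0,0,0]}'; python3 look.py 21; python3 meas.py 21|head -1; python3 nose.py 21|grep nose
```

```text
t: 16.43
tool_pos: [0.5751, 0.0299, 0.0891]
orientation: [[-0.049, 0.987, 0.156], [0.044, 0.158, -0.986], [-0.998, -0.041, -0.051]]
ft_force: [-2.6, -1.1, 3.5]
gripper_width: 0.0202
TCP st [[-59.1  -4.5]] z 0.089 jaw deg -81.03 F [-2.9  0.6  4.4]
top nose 153.24 slope -0.003 33
scene nose 153.19 slope 0.0 34
```

Run:
```python
from bench import workorder,status
print(status.sense()['joint_vel'].round(4)); print(workorder.sign_off())
```

```text
[-0.0005  0.0004  0.0002  0.0007 -0.0001  0.0015]
the job is handed in; nothing more can be done
None
```

I fed the plate along the deck, through the guide and out to the gauge pointer. I handed it in at about 16.5 s, still held by its grip block at 40 N and standing still.

**Final position:** In the last pictures, the front edge sits at about 153.2 mm beyond the stand's outer edge in both cameras. The pointer tip measured 152.0–153.1 mm depending on the method, so the edge is level to about 1 mm, probably slightly past. Before the last 1.5 mm nudge, the plate's top measured 77–78.5 mm along its length, which is flat. I saw no contact with the gauge and no movement of the ferrule or tray. I only checked those by eye, and not after that nudge.

**Problems on the way:**
- **Rear lifted:** the tool tilted during the first push and levered the plate's rear up by roughly 2–5 mm, with the nose staying on the deck. The task said to slide it without lifting it off. I let go just before the guide, turned the gripper half round and took hold again more lightly. The plate then stayed flat.
- **Remaining tilt:** the tool was still tilted about 0.05 rad at the end.
- **Measurement spread:** the two cameras disagreed by up to about 2 mm on the front edge during the last steps, but agreed at the end.

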